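Put the pipette shadow tray in order

ROBOT

A 6-joint arm with a two-finger parallel gripper is mounted at the origin on the work surface; the furniture and walls round the work are solid. World frame = base frame: x ahead of the robot, y to its left, z up, the work surface at z = 0. Lengths are in mm, angles in rad, forces in N, time in s.
With the tool pointing down it reaches from about 275 to 1000 mm from the base axis. Payload 8.4 kg.
Tool frame: the origin (TCP) lies on the centre line of the jaws, within the pads' length; the fingertips stand 11 mm ahead of it and the grasp point (between the pads) lies 8 mm behind it (manip.finger_overhang is the distance from the TCP to the fingertips, in mm); z points along the fingers, y is the line along which they close (so a half turn about z gives the same grasp; the last joint's range is limited). The gripper opens to 85 mm and grips with 20 to 120 N. Pads are 22 mm wide; open, the fingers measure 114 mm over their backs; the gripper's body (76 mm by 85 mm) begins 54 mm behind the grasp point. The pads swing forward as they close: fully open they stand 13 mm farther back than shut.
Start: joints at [-1.103, 0.353, 1.633, -0, 1.155, -0.002], TCP at [282.942, -557.29, 242.281] pointing down, gripper open.
Joint ranges: [-2.63, 2.63], [-0.92, 2.1], [0.06, 2.66], [-1.3, 4.44], [0, 2.69], [-3.02, 3.02]. Speed limits (rad/s): [2.22, 2.22, 2.79, 3.14, 3.14, 3.14].

INTERFACE

Orientations are given as a unit quaternion [x, y, z, w].
In Python, from rig import manip gives the robot as it stands. The module is installed in compiled form; this text tells all that it offers.
- The arm moves only by the shell command python3 -m inch 'ROWS' [FORCE]. ROWS is a JSON object of lists of equal length, an entry for each row: "slide": the shift along the tool's x, y, z in m, a list of three; "yaw": the turn about the tool's z in degrees; "gripper": the closure in counts, from 0 (fully open) to 255 (shut). In form: {"slide": [[x, y, z], ...], "yaw": [yaw, ...], "gripper": [gripper, ...]}. A call has exactly 10 rows; each row shifts and turns the commanded pose from where the row before left it, along the tool's axes as they then stand; what a row does not reach is not made up. A row lasts 1/10 s, in which the tool goes at most 50 mm and 8.59 degrees, less where a joint would pass 70% of its speed; a pose out of reach is approached as far as the arm can. A call is refused whole if a number of a shift passes 0.05 or a number of a turn 8.59, either way. A call with a gripper value outside its range is refused whole. The fingers move at their own pace and stop on an object; FORCE is the grip in N (left out, the last holds). Time passes only in rows, so rows that do not move let the fingers close, or fill a call up. It gives the time, the measured TCP pose, the force, the opening and the grip force at its end, in the units of the state.
- manip.get_obs(): the state, without advancing time (a new reading comes with each control period).
- manip.grab_frame(name): name is "side" or "top"; returns the picture (420x560x3 uint8, red, green, blue); there is no depth.
- manip.camera_params(name): a dict with "fx", "fy", "cx", "cy" (pixels), "dist" ([k1, k2, p1, p2, k3] as OpenCV has them; the pictures are not rectified), "xyz" and "rotation" of the camera in the world. Camera axes: x right, y up, looking along -z (the intrinsics and any distortion apply to the point x, -y, -z); pixel columns grow to the right and rows downward; lengths in mm; the calibration is good to about 2 mm. A picture is of the moment at which its call begins. camera_params takes no time and is no camera call.
- manip.sign_off(): hands the job in; it is judged then, once.
Trained networks look in the newest picture that a camera, given by its name, has taken for a name from the list of things; names that differ only in an ending like _2 or _b are one class to them, and where a whole thing is asked for, a point or a joint stands for the part that bears it (a point fixed in the world has none). Each returns a list of dicts, best first, with "confidence" (0 to 1); they miss things now and then, are a little off and sometimes report something else, mostly with a low value. They report only what shows in the picture. A call takes as long as a camera call.
- manip.silhouettes(camera, query): "region" (420x560 bool, what is visible of it) and "xy" ([column, row] in pixels, amid what is visible of it).
The state is a dict: "t": time; "joint_pos": joint angles; "joint_velocities": joint speeds; "joint_torque": joint torques, N m; "tcp_pos": TCP position; "ee_rot": TCP orientation; "force": force on the tool from outside, world axes, zero at the start; "moment": the same for the moment, N m; "opening": finger opening in mm; "grip_force": force on a finger pad.
Only numpy, scipy, OpenCV 4.12 (cv2) and the standard library are available. Lean on these libraries where they do the work, as an engineer would, in place of code of your own. Each camera call takes 0.05 s, during which the arm holds its last target. There are 200 camera calls.

TASK

The two pipettes were put back into each other's shadow-tray pockets: swap them, so that the yellow-buttoned pipette lies fully down in the yellow pocket and the grey-buttoned one fully down in the grey pocket, using the green mat as a free spot. The blue marker now lying on the mat belongs down in the blue pocket. Do not knock over or shove aside the small orange-capped bottle or the beaker standing nearby, and leave everything let go and at rest.

Things in the scene. Friction and masses are not known exactly. Their poses are not given: they have to be found in the camera images.
- yellow_pipette: white-and-black pipette with a yellow push button, on its side, 49x218x24 mm, 82 g, first in the other's pocket. Origin: underside, mid-length; +y to the slim tip (ends +-109 mm), z up. Centre line at x -9 mm: grip body 30 mm wide (x -24..6) for y -54..40, nose 17 mm wide to y 64, tip 10 mm. Finger hook out to x +24 at y -50. Grip across x at (-9, -10) mm, at the pocket's finger notches
- grey_pipette: white-and-black pipette with a light grey push button, on its side, 49x218x24 mm, 82 g, first in the other's pocket. Origin: underside, mid-length; +y to the slim tip (ends +-109 mm), z up. Centre line at x -9 mm: grip body 30 mm wide (x -24..6) for y -54..40, nose 17 mm wide to y 64, tip 10 mm. Finger hook out to x +24 at y -50. Grip across x at (-9, -10) mm, at the pocket's finger notches
- marker_mid (a point): middle of the blue marker pen, on its centre line; the pen is 135 mm long along this frame's y axis, round, about 16 mm thick (it may roll, so x and z turn with it), 20 g. It starts lying on the green mat; grip it across at its middle
- yellow_pocket: fixed black foam module, yellow base and bars, 80x251x12 mm, with a pipette-shaped pocket 9 mm deep (floor z 3 mm, 6 mm play all round, hook slot: one way round only). Origin on underside; a seated pipette's origin is 3 mm above it, axes alike (+y tip end). Foam x -46..34, y -126..125 mm; finger notch to the floor right across x at y -32..12 mm
- grey_pocket: fixed black foam module, light grey base and bars, 80x251x12 mm, with a pipette-shaped pocket 9 mm deep (floor z 3 mm, 6 mm play all round, hook slot: one way round only). Origin on underside; a seated pipette's origin is 3 mm above it, axes alike (+y tip end). Foam x -46..34, y -126..125 mm; finger notch to the floor right across x at y -32..12 mm
- marker_pocket: fixed black foam module, blue base and end bars, 70x172x12 mm; pocket for the marker 28 mm wide (x), 148 mm long (y), floor z 3 mm, centred. Marker fits either way round along y, its centre line then 10.5 mm above the origin (centre of underside). Finger notch to the floor right across x at y -22..22 mm
- mat: flat green mat fixed to the table, 100 mm (x) by 250 mm (y), 3 mm thick, a free spot for setting a pipette down once the marker is off it; origin at the centre of its underside
- bottle: small clear bottle with an orange cap, 44 mm across, 98 mm tall, standing behind the tray modules, seen from the robot; loose, to be left alone. Origin at the centre of its underside
- beaker: clear glass beaker, 74 mm across, 84 mm tall, standing behind the tray modules; loose, to be left alone. Origin at the centre of its underside

How it is judged (in metres and radians):
At the end, for the whole second after the job is handed in: Pipettes flat in the pockets of their own colour (origin within 12 mm sideways, under 6 mm above the pocket's origin); the marker in the blue pocket (middle within 13 mm sideways, under 15 mm above its origin); all within 0.15 rad lengthwise, released and at rest (horizontal distance between yellow_pipette and yellow_pocket below 0.012 m and z of yellow_pipette in the frame of yellow_pocket below 0.006 m and angle between the y axis of yellow_pipette and the y axis of yellow_pocket, either way round below 0.15 rad and angle between each of yellow_pipette, grey_pipette's own z axis and vertical below 0.1 rad and linear speed of each of yellow_pipette, grey_pipette below 0.02 m/s and horizontal distance between grey_pipette and grey_pocket below 0.012 m and z of grey_pipette in the frame of grey_pocket below 0.006 m and angle between the y axis of grey_pipette and the y axis of grey_pocket, either way round below 0.15 rad and horizontal distance between marker_mid and marker_pocket below 0.013 m and z of marker_mid in the frame of marker_pocket below 0.015 m and angle between the y axis of marker_mid and the y axis of marker_pocket, either way round below 0.15 rad); the robot touches nothing.
It fails at once if the bottle is knocked over or shoved aside (distance of bottle from where it was at the start of the episode above 0.03 m or angle between bottle's own z axis and vertical above 0.35 rad).
It fails at once if the beaker is knocked over or shoved aside (distance of beaker from where it was at the start of the episode above 0.03 m or angle between beaker's own z axis and vertical above 0.35 rad).
It also fails if it takes over 112 s, if anything falls off the work surface, if the arm or the gripper's body presses on something with over 40 N, if the wrist force passes 120 N, or if a joint passes its speed limit or range.

## Working session

There is one attempt and no reset: what is moved stays moved. The work goes in short steps, Python scripts to look and compute and a shell command to move; the robot and the scene stay as the last step left them, time stands still between calls to the robot, and variables do not carry over. Pictures are saved under pics/ and viewed, at most 14 in all, crops included, and the job is handed in when it is done.

```bash
mkdir -p pics
cat > h.py <<'E'
import numpy as np, cv2
from rig import manip
from scipy.spatial.transform import Rotation as R
def cam(n):
    c=manip.camera_params(n); K=np.array([[c['fx'],0,c['cx']],[0,c['fy'],c['cy']],[0,0,1.]])
    Rm=np.array(c['rotation'],float)
    if Rm.shape!=(3,3): Rm=R.from_quat(Rm.ravel()).as_matrix()
    return K,np.array(c['dist'],float),np.array(c['xyz'],float),Rm@np.diag([1,-1,-1])
def unproj(n,px,z):
    K,d,t,Rm=cam(n); u=cv2.undistortPoints(np.array(px,float).reshape(-1,1,2),K,d).reshape(-1,2)
    r=np.c_[u,np.ones(len(u))]@Rm.T
    return t+r*((z-t[2])/r[:,2])[:,None]
def proj(n,P):
    K,d,t,Rm=cam(n); p=(np.array(P,float).reshape(-1,3)-t)@Rm
    return cv2.projectPoints(p,np.zeros(3),np.zeros(3),K,d)[0].reshape(-1,2)
def save(n,f):
    im=manip.grab_frame(n); cv2.imwrite('pics/'+f,im[:,:,::-1]); return im
def outline(n,q,z):
    s=manip.silhouettes(n,q); out=[]
    for e in s[:2]:
        m=np.array(e['region']).astype(np.uint8); ys,xs=np.nonzero(m)
        if len(xs)<10: continue
        P=unproj(n,np.c_[xs,ys],z)[:,:2]
        (c,wh,a)=cv2.minAreaRect(P.astype(np.float32))
        out.append((e['confidence'],np.round(e['xy']),len(xs),np.round(c),np.round(wh),round(a,1)))
    return out
E
cat > a.py <<'E'
from h import *
o=manip.get_obs(); print(o['tcp_pos'],R.from_quat(o['ee_rot']).as_matrix().round(3),o['t'],o['opening'])
for n in('side','top'):
    save(n,n+'0.png'); print(n,cam(n)[2],cam(n)[3].round(2).tolist())
for q,z in(('yellow_pipette',15),('grey_pipette',15),('marker_mid',11),('yellow_pocket',12),('grey_pocket',12),('marker_pocket',12),('mat',3),('bottle',0),('beaker',0)):
    for e in outline('top',q,z): print(q,*e)
E
python3 a.py
```

```text
[ 282.73077335 -556.87382872  241.57541343] [[ 0.892  0.453 -0.001]
 [ 0.453 -0.892  0.001]
 [-0.    -0.001 -1.   ]] 0.0 85.42581937551654
side [ 596.8943385  -738.93243645  626.87357126] [[1.0, -0.02, 0.06], [-0.06, -0.6, 0.79], [0.02, -0.8, -0.6]]
top [ 534.72700231   47.64934404 1109.20021096] [[-0.02, -0.99, 0.13], [-1.0, 0.02, -0.03], [0.02, -0.13, -0.99]]
yellow_pipette 0.85 [319. 264.] 889 [587. -49.] [204.  39.] 15.8
grey_pipette 0.98 [243. 270.] 1125 [546. 101.] [215.  47.] 1.0
marker_mid 0.88 [170. 276.] 440 [547. 256.] [133.  16.] 4.1
yellow_pocket 0.63 [240. 281.] 3780 [546. 103.] [ 84. 254.] 84.2
grey_pocket 0.86 [324. 251.] 3455 [587. -52.] [249.  81.] 8.5
grey_pocket 0.18 [394. 253.] 2755 [ 591. -216.] [173.  74.] 10.5
marker_pocket 0.77 [392. 252.] 2782 [ 591. -215.] [172.  75.] 10.7
mat 0.95 [160. 281.] 5200 [538. 268.] [250. 101.] 1.1
mat 0.35 [221. 154.] 1283 [807. 153.] [94. 79.] 13.2
bottle 0.7 [300. 151.] 486 [804. -25.] [45. 61.] 67.0
```

```bash
python3 -c "
import cv2
a=cv2.imread('pics/top0.png');cv2.imwrite('pics/c0.png',cv2.resize(a[100:380,100:480],None,fx=2.1,fy=2.1,interpolation=cv2.INTER_CUBIC))"
```

```text
(no output)
```

View pics/c0.png

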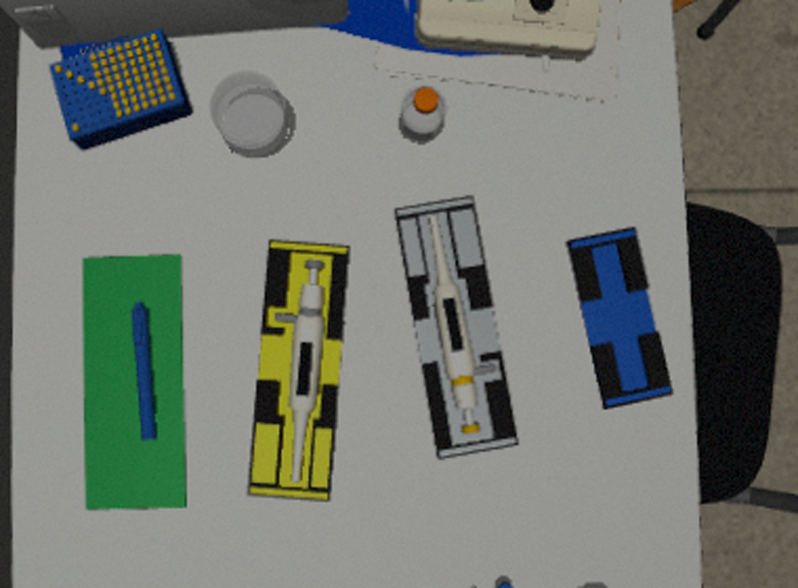

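View pics/side0.png

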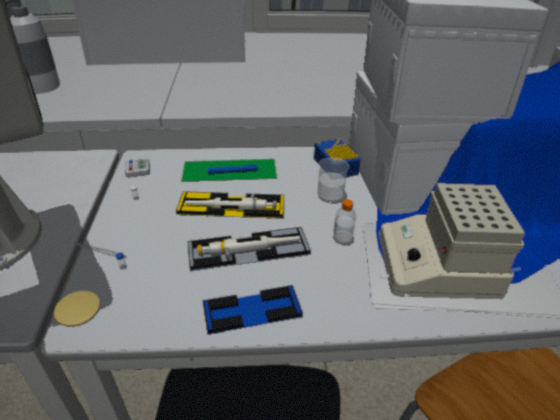

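The top view (crop scale 2.1, offset 100) shows:
- **Yellow pocket** at crop (300,370), tip toward the robot, hook to the left. It holds the grey pipette.
- **Grey pocket** at (455,330), tip away from the robot, hook to the right. It holds the yellow pipette.
- **Blue pocket** at (620,315).
- **Marker** at (145,370) on the mat.
- **Beaker** at (253,115) and **bottle** at (424,115), both well behind the tray.

The side view agrees. Next I'll fit models to the silhouettes.

```bash
cat > fit.py <<'E'
from h import *
from scipy.optimize import minimize
def rect(x0,x1,y0,y1): return [(x0,y0),(x1,y0),(x1,y1),(x0,y1)]
PIP=[rect(-24,6,-54,40),rect(-17.5,-.5,40,64),rect(-14,-4,64,109),rect(-19,1,-82,-54),rect(-17,-1,-109,-98),rect(-13,-5,-109,-80),rect(0,24,-54,-46)]
def boxpolys(x0,x1,y0,y1,h): return rect(x0,x1,y0,y1),h
MOD={'pip':('flat',PIP),'marker_mid':('flat',[rect(-8,8,-67.5,67.5)]),
 'pocket':('box',rect(-46,34,-126,125),12),'marker_pocket':('box',rect(-35,35,-86,86),12),'mat':('box',rect(-50,50,-125,125),3)}
S=6
def fit(n,q,p0,z=0):
    m=MOD[q if q in MOD else ('pip' if 'pip' in q else 'pocket')]
    s=manip.silhouettes(n,q)
    if not s: return None
    M=np.array(s[0]['region']).astype(np.uint8)
    if m[0]=='box':
        M=cv2.fillConvexPoly(M*0,cv2.convexHull(np.argwhere(M)[:,::-1].astype(np.int32)),1)
    ys,xs=np.nonzero(M); y0,x0=ys.min()-15,xs.min()-15
    Mb=cv2.resize(M[y0:ys.max()+15,x0:xs.max()+15],None,fx=S,fy=S,interpolation=cv2.INTER_NEAREST)
    def img(p):
        c,s_=np.cos(np.radians(p[2])),np.sin(np.radians(p[2]))  # p[2]=angle of +y axis
        I=np.zeros_like(Mb)
        def pr(poly,zz):
            P=[(p[0]+x*s_+y*c,p[1]-x*c+y*s_,zz) for x,y in poly]
            return ((proj(n,P)+.5-[x0,y0])*S-.5).round().astype(np.int32)
        if m[0]=='flat':
            for r in m[1]: cv2.fillConvexPoly(I,pr(r,z),1)
        else: cv2.fillConvexPoly(I,cv2.convexHull(np.r_[pr(m[1],0),pr(m[1],m[2])]),1)
        return I
    f=lambda p:-(img(p)&Mb).sum()/(img(p)|Mb).sum()
    r=minimize(f,p0,method='Nelder-Mead',options=dict(initial_simplex=np.array(p0)+np.array([[0,0,0],[8,0,0],[0,8,0],[0,0,5]]),maxiter=150))
    return r.x.round(1),round(-r.fun,3),s[0]['confidence']
if __name__=='__main__':
    print(manip.finger_overhang)
    for n in('top','side'):
        manip.grab_frame(n)
        for q,p,z in(('yellow_pipette',(587,-61,8.5),15),('grey_pipette',(546,112,174),15),('marker_mid',(547,256,4.1),11),('yellow_pocket',(546,109,174.2),0),('grey_pocket',(587,-58,8.5),0),('marker_pocket',(591,-215,10.7),0),('mat',(538,268,1.1),0)):
            print(n,q,fit(n,q,p,z))
E
python3 fit.py
```

```text
11.0
top yellow_pipette (array([ 601.4, -107.5,   26. ]), np.float64(-0.0), 0.96)
top grey_pipette (array([546., 112., 174.]), np.float64(-0.0), 0.59)
top marker_mid (array([541.7, 282.7,   5.8]), np.float64(-0.0), 0.9)
top yellow_pocket (array([516.1, 154.8, 181.5]), np.float64(-68241154177167.84), 0.62)
top grey_pocket (array([533.7,  40.7,  10.2]), np.float64(-0.0), 0.88)
top marker_pocket (array([ 567.4, -146. ,   11.6]), np.float64(-101251147571242.61), 0.79)
top mat (array([508.1, 304.5,  -0. ]), np.float64(-61517650090239.914), 0.65)
side yellow_pipette (array([ 623.4, -128.6,   39.6]), np.float64(-0.0), 0.77)
side grey_pipette (array([557.4, 178.2, 162.5]), np.float64(-0.0), 0.83)
side marker_mid (array([549.7, 282.7,   0.8]), np.float64(-0.0), 0.68)
side yellow_pocket (array([611.8, 224.6, 171.4]), np.float64(-0.0), 0.69)
side grey_pocket (array([533.7,  40.7,  10.2]), np.float64(-0.0), 0.64)
side marker_pocket (array([ 502.1, -130.6,   30.1]), np.float64(-0.0), 0.86)
side mat (array([474.8, 381.3,   5.2]), np.float64(-0.0), 0.78)fit.py:28: RuntimeWarning: overflow encountered in scalar negative
  f=lambda p:-(img(p)&Mb).sum()/(img(p)|Mb).sum()
```

```bash
sed -i 's/f=lambda p:-(img(p)&Mb).sum()/f=lambda p:-float((img(p)\&Mb).sum())/' fit.py; python3 fit.py
```

```text
11.0
top yellow_pipette (array([590.4, -57.2,   8.6]), np.float64(0.87), 0.57)
top grey_pipette (array([546.8, 105.8, 174.1]), np.float64(0.9), 0.66)
top marker_mid (array([546.9, 255.8,   3.7]), np.float64(0.893), 0.56)
top yellow_pocket (array([546.8, 109.8, 174.1]), np.float64(0.951), 0.91)
top grey_pocket (array([588.4, -58.1,   8.4]), np.float64(0.978), 0.85)
top marker_pocket (array([ 592.4, -217.3,   10.3]), np.float64(0.947), 0.93)
top mat (array([538.4, 268.9,   1.2]), np.float64(0.978), 0.89)
side yellow_pipette (array([589.8, -58.4,   8.2]), np.float64(0.708), 0.81)
side grey_pipette (array([545. , 104. , 175.3]), np.float64(0.646), 0.82)
side marker_mid (array([547.1, 255.8,   6.5]), np.float64(0.61), 0.85)
side yellow_pocket (array([545. , 109.3, 173.9]), np.float64(0.941), 0.79)
side grey_pocket (array([588.1, -57.7,   8.8]), np.float64(0.968), 0.84)
side marker_pocket (array([ 591. , -217.2,    9.6]), np.float64(0.965), 0.73)
side mat (array([536.3, 268.6,   1.2]), np.float64(0.966), 0.85)
```

```bash
python3 -m inch '{"slide":[[0,0,0],[0,0,0],[0,0,0],[0.016,-0.04,0],[0.016,-0.04,0],[0.016,-0.04,0],[0.016,-0.04,0],[0.016,-0.04,0],[0.016,-0.04,0],[0.016,-0.04,0]],"yaw":[7.5,7.5,7.6,0,0,0,0,0,0,0],"gripper":[0,0,0,0,0,0,0,0,0,0]}' 40
python3 -m inch '{"slide":[[0.016,-0.04,0],[0.016,-0.04,0],[0.016,-0.04,0],[0.016,-0.04,0],[0.016,-0.04,0],[0.016,-0.04,0],[0.016,-0.04,0],[0.016,-0.04,0],[0.016,-0.04,0],[0.016,-0.04,0]],"yaw":[0,0,0,0,0,0,0,0,0,0],"gripper":[0,0,0,0,0,0,0,0,0,0]}'
cat > to.py <<'E'
from h import *; import sys
# target x y z phi -> tool-frame shift (after yaw) in mm and yaw in deg
x,y,z,phi=map(float,sys.argv[1:5]); o=manip.get_obs(); T=o['tcp_pos']; M=R.from_quat(o['ee_rot']).as_matrix()
f=np.degrees(np.arctan2(M[1,0],M[0,0])); yaw=(f-phi+180)%360-180
if len(sys.argv)>5: yaw=f-phi
c,s=np.cos(np.radians(phi)),np.sin(np.radians(phi)); d=np.array([x,y,z])-T
print('t',round(o['t'],1),'tcp',np.round(T,1),'phi',round(f,1),'j6',round(o['joint_pos'][5],2),'open',round(o['opening'],1),'F',np.round(o['force'],1),'grip',round(o['grip_force'],1))
print('yaw',round(yaw,1),'slide',round(d[0]*c+d[1]*s,1),round(d[0]*s-d[1]*c,1),round(-d[2],1))
E
python3 to.py 547 256 16 4.3
```

```text
t: 3.15
tcp_pos: [373.8, -268.1, 242.5]
ee_rot: [0.999, 0.037, 0.0, 0.0]
force: [0.2, -0.1, -1.0]
opening: 85.5
grip_force: 0.0
t: 4.15
tcp_pos: [503.3, 143.2, 242.5]
ee_rot: [0.999, 0.038, 0.0, -0.0]
force: [0.3, -1.2, 1.1]
opening: 85.1
grip_force: 0.0
t 4.2 tcp [503.3 143.2 242.5] phi 4.3 j6 1.77 open 85.1 F [ 0.3 -1.2  1.1] grip 0.0
yaw 0.0 slide 52.0 -109.2 226.5
```

```bash
python3 -m inch '{"slide":[[0.017,-0.036,0.02],[0.017,-0.036,0.03],[0.018,-0.037,0.04],[0,0,0.03],[0,0,0.03],[0,0,0.02],[0,0,0],[0,0,0],[0,0,0],[0,0,0]],"yaw":[0,0,0,0,0,0,0,0,0,0],"gripper":[0,0,0,80,120,120,120,120,120,120]}'
python3 to.py 547 256 16 4.3; python3 -c "
from h import *
a=save('top','t1.png');cv2.imwrite('pics/c1.png',cv2.resize(a[180:380,100:340,::-1],None,fx=3,fy=3,interpolation=cv2.INTER_CUBIC))"
```

```text
t: 5.15
tcp_pos: [545.6, 249.3, 79.0]
ee_rot: [0.999, 0.038, 0.001, -0.0]
force: [0.6, -0.5, -0.3]
opening: 45.4
grip_force: 0.0
t 5.2 tcp [545.6 249.3  79. ] phi 4.3 j6 1.92 open 45.4 F [ 0.6 -0.5 -0.3] grip 0.0
yaw 0.0 slide 1.9 -6.6 63.0
```

View pics/c1.png

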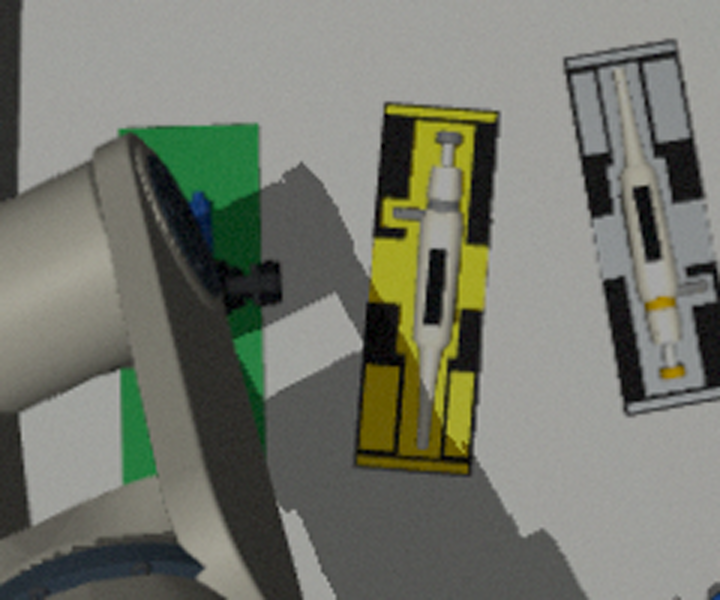

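The arm hides most of the marker; its far end shows at crop (200,210), which fits the estimate. I'll go down and grip it.

```bash
python3 -m inch '{"slide":[[0.002,-0.0065,0],[0,0,0.02],[0,0,0.02],[0,0,0.015],[0,0,0.008],[0,0,0],[0,0,0],[0,0,0],[0,0,0],[0,0,0]],"yaw":[0,0,0,0,0,0,0,0,0,0],"gripper":[120,120,120,120,120,255,255,255,255,255]}' 40
python3 to.py 547 256 16 4.3
```

```text
t: 6.2
tcp_pos: [546.5, 255.7, 15.0]
ee_rot: [0.999, 0.038, 0.0, -0.0]
force: [0.4, -0.6, 2.0]
opening: 12.7
grip_force: 39.2
t 6.2 tcp [546.5 255.7  15. ] phi 4.3 j6 1.93 open 12.7 F [ 0.4 -0.6  2. ] grip 39.2
yaw 0.0 slide 0.5 -0.3 -1.0
```

```bash
python3 -m inch '{"slide":[[0,0,-0.02],[0,0,-0.03],[0,0,-0.03],[0,0,-0.02],[0,0,0],[-0.004,0.04,0],[-0.004,0.04,0],[-0.004,0.04,0],[-0.004,0.04,0],[-0.004,0.04,0]],"yaw":[0,0,0,0,-5.7,0,0,0,0,0],"gripper":[255,255,255,255,255,255,255,255,255,255]}'
python3 to.py 591.7 -217.2 15.5 10
```

```text
t: 7.2
tcp_pos: [561.2, 53.6, 114.8]
ee_rot: [0.996, 0.087, 0.0, 0.0]
force: [1.0, -0.1, -0.1]
opening: 12.8
grip_force: 39.2
t 7.2 tcp [561.2  53.6 114.8] phi 10.0 j6 1.49 open 12.8 F [ 1.  -0.1 -0.1] grip 39.2
yaw 0.0 slide -17.0 272.0 99.3
```

```bash
python3 -m inch '{"slide":[[-0.003,0.045,0],[-0.003,0.045,0],[-0.003,0.045,0],[-0.003,0.045,0],[-0.003,0.045,0],[-0.002,0.045,0],[0,0,0.02],[0,0,0.02],[0,0,0.01],[0,0,0]],"yaw":[0,0,0,0,0,0,0,0,0,0],"gripper":[255,255,255,255,255,255,255,255,255,255]}'
python3 to.py 591.7 -217.2 15.5 10
```

```text
t: 8.2
tcp_pos: [590.4, -213.2, 63.1]
ee_rot: [0.996, 0.087, -0.001, -0.001]
force: [0.4, 1.1, -0.1]
opening: 12.6
grip_force: 39.2
t 8.2 tcp [ 590.4 -213.2   63.1] phi 10.0 j6 1.05 open 12.6 F [ 0.4  1.1 -0.1] grip 39.2
yaw 0.0 slide 0.6 4.1 47.6
```

```bash
python3 -m inch '{"slide":[[0.001,0.004,0],[0,0,0.02],[0,0,0.015],[0,0,0.009],[0,0,0.003],[0,0,0],[0,0,0],[0,0,0],[0,0,0],[0,0,0]],"yaw":[0,0,0,0,0,0,0,0,0,0],"gripper":[255,255,255,255,255,255,255,130,130,130]}'
python3 to.py 591.7 -217.2 15.5 10
python3 -m inch '{"slide":[[0,0,0],[0,0,0],[0,0,-0.02],[0,0,-0.04],[0,0,-0.04],[0,0,0],[0,-0.04,0],[0,-0.04,0],[0,-0.04,0],[0,-0.04,0]],"yaw":[0,0,0,0,0,0,0,0,0,0],"gripper":[130,130,130,130,60,40,40,40,40,40]}'
python3 to.py 578.8 -50.1 17 8.5
```

```text
t: 9.2
tcp_pos: [593.4, -217.6, 17.8]
ee_rot: [0.996, 0.087, 0.0, 0.0]
force: [-0.3, 0.1, -0.3]
opening: 41.9
grip_force: 0.0
t 9.2 tcp [ 593.4 -217.6   17.8] phi 10.0 j6 1.04 open 41.9 F [-0.3  0.1 -0.3] grip 0.0
yaw 0.0 slide -1.6 -0.6 2.3
t: 10.2
tcp_pos: [564.6, -58.6, 117.0]
ee_rot: [0.996, 0.087, -0.0, -0.0]
force: [1.6, 0.8, 0.6]
opening: 72.3
grip_force: 0.0
t 10.2 tcp [564.6 -58.6 117. ] phi 10.0 j6 1.29 open 72.3 F [1.6 0.8 0.6] grip 0.0
yaw 1.5 slide 15.3 -6.3 100.0
```

```bash
python3 -m inch '{"slide":[[0.015,-0.0063,0.01],[0,0,0.03],[0,0,0.03],[0,0,0.015],[0,0,0.01],[0,0,0.005],[0,0,0],[0,0,0],[0,0,0],[0,0,0]],"yaw":[1.5,0,0,0,0,0,0,0,0,0],"gripper":[40,40,40,40,40,40,40,40,40,40]}' 40
python3 to.py 578.8 -50.1 17 8.5; python3 -c "
from fit import *
manip.grab_frame('side')
print(fit('side','marker_mid',(592,-217,10),10.5))
a=save('side','s2.png');cv2.imwrite('pics/c2.png',cv2.resize(a[130:340,100:380,::-1],None,fx=2.8,fy=2.8,interpolation=cv2.INTER_CUBIC))"
```

```text
t: 11.2
tcp_pos: [579.5, -51.2, 18.2]
ee_rot: [0.997, 0.074, 0.001, 0.0]
force: [-0.7, 0.3, -0.9]
opening: 71.8
grip_force: 0.0
t 11.2 tcp [579.5 -51.2  18.2] phi 8.5 j6 1.33 open 71.8 F [-0.7  0.3 -0.9] grip 0.0
yaw 0.0 slide -0.6 -1.2 1.2
(array([ 595.4, -218.4,    9. ]), np.float64(0.832), 0.9)
```

View pics/c2.png

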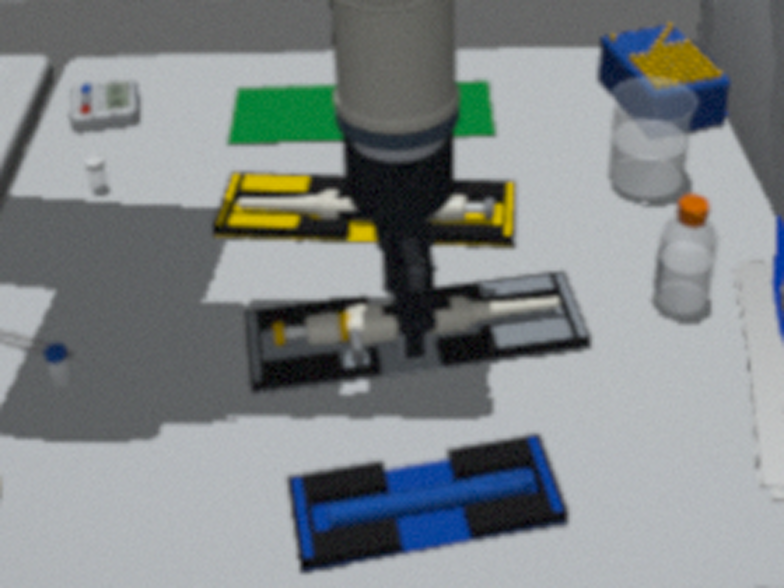

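The marker lies down in the blue pocket (crop (430,495)), and the fingers sit in the grey module's notch around the yellow pipette at (415,335). Closing on it and lifting.

```bash
python3 -m inch '{"slide":[[0,0,0.001],[0,0,0],[0,0,0],[0,0,0],[0,0,0],[0,0,0],[0,0,-0.01],[0,0,-0.02],[0,0,-0.03],[0,0,-0.03]],"yaw":[0,0,0,0,0,0,0,0,0,0],"gripper":[255,255,255,255,255,255,255,255,255,255]}' 40
python3 to.py 528 278 18 1.2
```

```text
t: 12.35
tcp_pos: [578.6, -51.1, 107.5]
ee_rot: [0.997, 0.074, -0.0, -0.0]
force: [0.7, -0.5, 0.2]
opening: 27.5
grip_force: 39.6
t 12.3 tcp [578.6 -51.1 107.5] phi 8.5 j6 1.33 open 27.5 F [ 0.7 -0.5  0.2] grip 39.6
yaw 7.3 slide -43.7 -330.1 89.5
```

```bash
python3 -m inch '{"slide":[[0,0,0],[-0.005,-0.041,0],[-0.005,-0.041,0],[-0.005,-0.041,0],[-0.005,-0.041,0],[-0.006,-0.041,0],[-0.006,-0.041,0],[-0.006,-0.041,0],[-0.006,-0.041,0],[0,0,0]],"yaw":[7.3,0,0,0,0,0,0,0,0,0],"gripper":[255,255,255,255,255,255,255,255,255,255]}'
python3 to.py 528 278 18 1.2
python3 -c "
from fit import *
manip.grab_frame('side'); manip.grab_frame('top')
print(fit('side','yellow_pipette',(538,269,1),105),fit('top','yellow_pipette',(538,269,1),105))
a=save('side','s3.png');cv2.imwrite('pics/c3.png',cv2.resize(a[100:310,100:380,::-1],None,fx=2.8,fy=2.8,interpolation=cv2.INTER_CUBIC))"
```

```text
t: 13.35
tcp_pos: [527.6, 280.3, 107.1]
ee_rot: [1.0, 0.012, 0.001, -0.001]
force: [0.6, 0.6, 0.0]
opening: 27.0
grip_force: 39.7
t 13.3 tcp [527.6 280.3 107.1] phi 1.4 j6 2.03 open 27.0 F [0.6 0.6 0. ] grip 39.7
yaw 0.2 slide 0.4 2.3 89.1
(array([537.4, 271.4,  -0.6]), np.float64(0.488), 0.67) (array([538.2, 267.7,   2.4]), np.float64(0.396), 0.93)
```

View pics/c3.png

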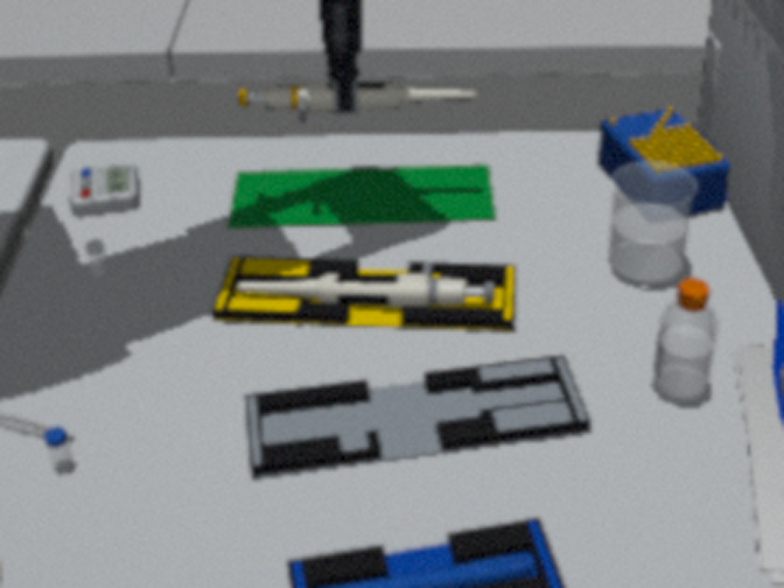

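The yellow pipette is held level above the mat, and the grey pocket is empty. I'll set it down.

```bash
python3 -m inch '{"slide":[[0,0.001,0.02],[0,0,0.03],[0,0,0.02],[0,0,0.01],[0,0,0.006],[0,0,0.003],[0,0,0],[0,0,0],[0,0,0],[0,0,0]],"yaw":[0,0,0,0,0,0,0,0,0,0],"gripper":[255,255,255,255,255,255,255,255,100,60]}'
python3 to.py 528 278 18 1.2
python3 -m inch '{"slide":[[0,0,0],[0,0,0],[0,0,-0.02],[0,0,-0.04],[0,0,-0.04],[0,0.03,0],[0,0.04,0],[0,0.04,0],[0,0.04,0],[0,0,0]],"yaw":[0,0,0,0,0,0,0,0,0,0],"gripper":[60,40,40,40,40,40,40,40,40,40]}'
python3 -c "
import numpy as np
for p in ((546,105.5,174.3),(588.2,-58,8.6),(546,109.5,174)):
    c,s=np.cos(np.radians(p[2])),np.sin(np.radians(p[2])); print(p[0]-9*s-10*c,p[1]+9*c-10*s)"
python3 to.py 554.8 95.5 18 -5.8
```

```text
t: 14.6
tcp_pos: [528.4, 275.1, 18.0]
ee_rot: [1.0, 0.011, 0.0, -0.0]
force: [-0.7, -0.2, -0.4]
opening: 55.3
grip_force: 0.0
t 14.6 tcp [528.4 275.1  18. ] phi 1.2 j6 2.03 open 55.3 F [-0.7 -0.2 -0.4] grip 0.0
yaw 0.0 slide -0.4 -2.9 0.0
t: 15.6
tcp_pos: [530.8, 121.2, 117.4]
ee_rot: [1.0, 0.009, -0.0, 0.001]
force: [-0.3, -0.1, 1.2]
opening: 72.0
grip_force: 0.0
555.0566779519195 95.55130237291257
576.9666180985366 -50.59654600501404
555.0044627842738 99.504018309009
t 15.6 tcp [530.8 121.2 117.4] phi 1.0 j6 1.78 open 72.0 F [-0.3 -0.1  1.2] grip 0.0
yaw 6.8 slide 26.5 23.1 99.4
```

```bash
python3 -m inch '{"slide":[[0,0,0],[0.0265,0.023,0.01],[0,0,0.03],[0,0,0.03],[0,0,0.015],[0,0,0.01],[0,0,0.004],[0,0,0],[0,0,0],[0,0,0]],"yaw":[6.8,0,0,0,0,0,0,0,0,0],"gripper":[40,40,40,40,40,40,40,40,40,40]}' 40
python3 to.py 554.8 95.5 18 -5.8; python3 -c "
from h import *
a=save('side','s4.png');cv2.imwrite('pics/c4.png',cv2.resize(a[130:340,100:380,::-1],None,fx=2.8,fy=2.8,interpolation=cv2.INTER_CUBIC))"
```

```text
t: 16.6
tcp_pos: [556.1, 99.7, 19.4]
ee_rot: [0.999, -0.049, 0.001, -0.0]
force: [0.4, -0.5, -0.4]
opening: 72.0
grip_force: 0.0
t 16.6 tcp [556.1  99.7  19.4] phi -5.6 j6 1.84 open 72.0 F [ 0.4 -0.5 -0.4] grip 0.0
yaw 0.2 slide -0.9 4.3 1.4
```

View pics/c4.png

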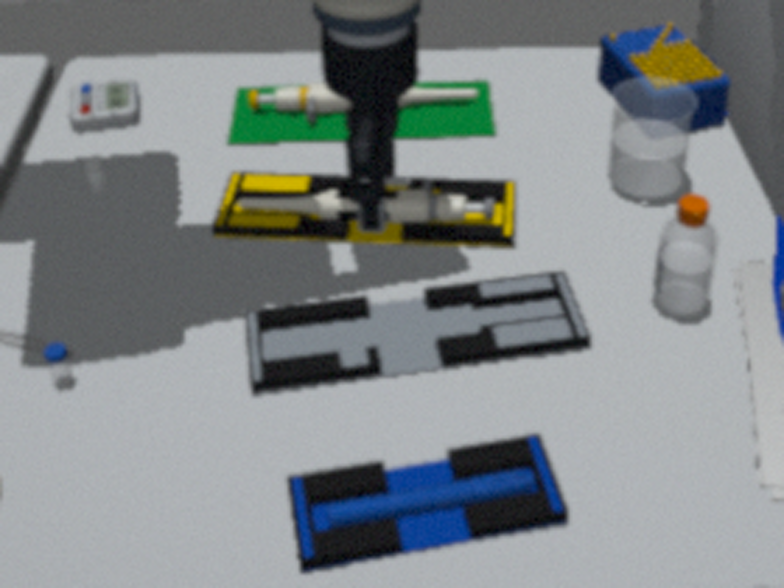

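```bash
python3 -m inch '{"slide":[[-0.001,0.004,0.0015],[0,0,0],[0,0,0],[0,0,0],[0,0,0],[0,0,0],[0,0,0],[0,0,-0.02],[0,0,-0.03],[0,0,-0.03]],"yaw":[0,0,0,0,0,0,0,0,0,0],"gripper":[40,255,255,255,255,255,255,255,255,255]}' 40
python3 -m inch '{"slide":[[0,0.02,-0.02],[0,0,0],[0,0,0],[0,0,0],[0,0,0],[0,0,0],[0,0,0],[0,0,0],[0,0,0],[0,0,0]],"yaw":[-8.5,-8.5,-8.5,-8.5,-8.5,-8.5,-8.5,-8.5,-8.5,-8.5],"gripper":[255,255,255,255,255,255,255,255,255,255]}'
python3 -m inch '{"slide":[[0,0,0],[0,0,0],[0,0,0],[0,0,0],[0,0,0],[0,0,0],[0,0,0],[0,0,0],[0,0,0],[0,0,0]],"yaw":[-8.5,-8.5,-8.5,-8.5,-8.5,-8.5,-8.5,-8.5,-8.5,-8.5],"gripper":[255,255,255,255,255,255,255,255,255,255]}'
python3 to.py 577 -50.6 18 188.6
```

```text
t: 17.65
tcp_pos: [553.4, 95.5, 97.1]
ee_rot: [0.999, -0.049, -0.001, 0.0]
force: [0.7, 0.6, -1.1]
opening: 27.2
grip_force: 40.0
t: 18.65
tcp_pos: [551.9, 75.6, 116.6]
ee_rot: [0.767, 0.641, -0.0, -0.0]
force: [0.1, 0.7, -1.0]
opening: 27.0
grip_force: 40.0
t: 19.65
tcp_pos: [551.8, 75.7, 116.6]
ee_rot: [0.133, 0.991, -0.0, -0.0]
force: [-0.1, -0.1, -0.2]
opening: 27.2
grip_force: 40.0
t 19.6 tcp [551.8  75.7 116.6] phi 164.8 j6 -1.17 open 27.2 F [-0.1 -0.1 -0.2] grip 40.0
yaw -23.8 slide -6.0 -128.6 98.6
```

```bash
python3 -m inch '{"slide":[[0,0,0],[0,0,0],[0,0,0],[-0.002,-0.032,0],[-0.002,-0.032,0],[-0.001,-0.032,0],[-0.001,-0.032,0.02],[0,0,0.02],[0,0,0],[0,0,0]],"yaw":[-8,-8,-7.8,0,0,0,0,0,0,0],"gripper":[255,255,255,255,255,255,255,255,255,255]}'
python3 to.py 577 -50.6 18 188.6
python3 -c "
from fit import *
o=manip.get_obs();z=o['tcp_pos'][2]-3
for n in('side','top'):
    manip.grab_frame(n); print(fit(n,'grey_pipette',(588,-58,8.6),z))
a=save('side','s5.png');cv2.imwrite('pics/c5.png',cv2.resize(a[130:340,100:380,::-1],None,fx=2.8,fy=2.8,interpolation=cv2.INTER_CUBIC))"
```

```text
t: 20.65
tcp_pos: [575.8, -49.9, 76.7]
ee_rot: [-0.072, 0.997, 0.0, -0.001]
force: [1.3, 0.1, -0.6]
opening: 26.8
grip_force: 40.0
t 20.6 tcp [575.8 -49.9  76.7] phi -171.8 j6 -1.8 open 26.8 F [ 1.3  0.1 -0.6] grip 40.0
yaw -0.4 slide -1.1 -0.8 58.7
(array([584.6, -59. ,   6.4]), np.float64(0.619), 0.6)
(array([584.4, -58.9,   7.5]), np.float64(0.229), 0.81)
```

View pics/c5.png

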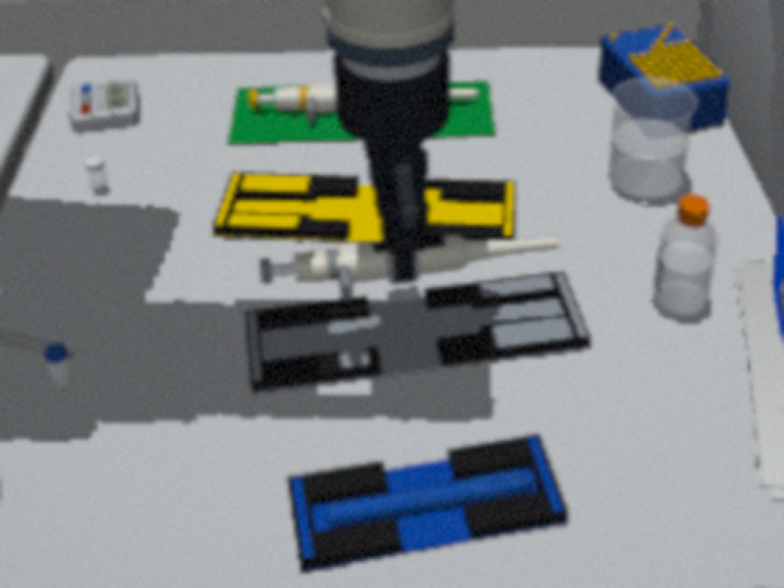

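The grey pipette is level over the grey pocket with its tip and hook the right way round. Its measured origin is about 3 mm short in x, so I'll correct that while lowering.

```bash
python3 -m inch '{"slide":[[-0.0025,-0.0005,0.01],[0,0,0.02],[0,0,0.015],[0,0,0.005],[0,0,0.004],[0,0,0.004],[0,0,0],[0,0,0],[0,0,0],[0,0,0]],"yaw":[-0.4,0,0,0,0,0,0,0,0,0],"gripper":[255,255,255,255,255,255,255,255,255,255]}'
python3 to.py 578.3 -50.6 18 188.6
```

```text
t: 21.9
tcp_pos: [579.1, -50.3, 19.3]
ee_rot: [-0.075, 0.997, -0.0, 0.0]
force: [0.7, -0.1, -1.4]
opening: 26.9
grip_force: 40.0
t 21.9 tcp [579.1 -50.3  19.3] phi -171.4 j6 -1.81 open 26.9 F [ 0.7 -0.1 -1.4] grip 40.0
yaw 0.0 slide 0.8 -0.2 1.3
```

```bash
python3 -m inch '{"slide":[[0,0,0.001],[0,0,0],[0,0,0],[0,0,0],[0,0,0],[0,0,-0.02],[0,0,-0.04],[0,0,-0.04],[0,0.02,0],[0,0.04,0]],"yaw":[0,0,0,0,0,0,0,0,7.4,0],"gripper":[130,60,40,40,40,40,40,40,40,40]}'
python3 -m inch '{"slide":[[0,0.045,0],[0,0.045,0],[0,0.045,0],[0,0.045,0],[0,0.045,0],[0,0.03,0],[0,0,0],[0,0,0],[0,0,0],[0,0,0]],"yaw":[0,0,0,0,0,0,0,0,0,0],"gripper":[40,40,40,40,40,40,40,40,40,40]}'
python3 -c "
from fit import *
for n in('side','top'):
    manip.grab_frame(n); print(n,fit(n,'grey_pipette',(588,-58,8.6),15),fit(n,'yellow_pipette',(538,266,1.2),15))
a=save('top','t6.png');cv2.imwrite('pics/c6.png',cv2.resize(a[150:380,100:420,::-1],None,fx=2.4,fy=2.4,interpolation=cv2.INTER_CUBIC))"
python3 to.py 528 275 18 181.2
```

```text
t: 22.9
tcp_pos: [576.0, 8.3, 119.7]
ee_rot: [-0.007, 1.0, -0.0, 0.002]
force: [0.9, 0.8, 1.0]
opening: 72.0
grip_force: 0.0
t: 23.9
tcp_pos: [569.6, 263.2, 117.9]
ee_rot: [-0.01, 1.0, -0.0, -0.0]
force: [0.4, 0.1, 0.3]
opening: 71.8
grip_force: 0.0
side (array([588.5, -60.3,   6.9]), np.float64(0.741), 0.82) (array([538. , 266. ,   1.2]), np.float64(0.0), 0.68)
top (array([588.3, -59.4,   7.3]), np.float64(0.89), 0.72) (array([539.2, 264.6,   3.3]), np.float64(0.095), 0.5)
t 24.2 tcp [569.7 264.1 118. ] phi -178.8 j6 -1.16 open 71.9 F [-0.7 -0.   0.2] grip 0.0
yaw -0.0 slide 41.5 11.8 100.0
```

View pics/c6.png

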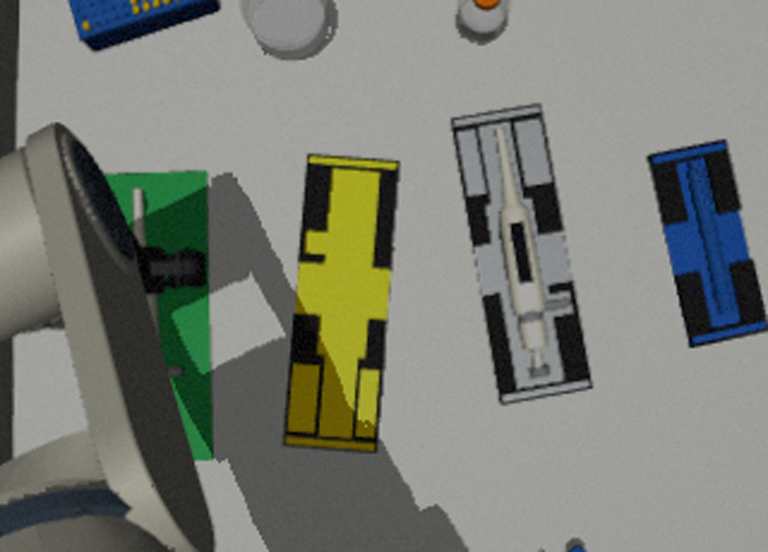

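The grey pipette sits in the grey pocket with the hook in its slot (crop (520,240)), and the yellow pocket is free. Now fetching the yellow one.

```bash
python3 -m inch '{"slide":[[0.0205,0.0055,0.01],[0.0205,0.0055,0.02],[0,0,0.03],[0,0,0.02],[0,0,0.012],[0,0,0.008],[0,0,0],[0,0,0],[0,0,0],[0,0,0]],"yaw":[0,0,0,0,0,0,0,0,0,0],"gripper":[40,40,40,40,40,40,40,40,255,255]}' 40
python3 to.py 528.4 275 18 181.2
python3 -m inch '{"slide":[[0,0,0],[0,0,0],[0,0,0],[0,0,-0.02],[0,0,-0.03],[0,0,-0.04],[0,-0.01,0],[0,-0.04,0],[0,-0.04,0],[0,-0.04,0]],"yaw":[0,0,0,0,0,0,0,0,0,0],"gripper":[255,255,255,255,255,255,255,255,255,255]}' 40
python3 to.py 553.5 99.5 18 -6
```

```text
t: 25.25
tcp_pos: [528.9, 274.8, 18.7]
ee_rot: [-0.011, 1.0, 0.0, 0.001]
force: [0.5, -0.4, -0.1]
opening: 44.1
grip_force: 0.0
t 25.2 tcp [528.9 274.8  18.7] phi -178.8 j6 -1.12 open 44.1 F [ 0.5 -0.4 -0.1] grip 0.0
yaw 0.0 slide 0.5 0.2 0.7
t: 26.25
tcp_pos: [530.6, 143.2, 107.5]
ee_rot: [-0.011, 1.0, -0.0, -0.0]
force: [0.3, 0.1, -1.0]
opening: 26.6
grip_force: 39.9
t 26.2 tcp [530.6 143.2 107.5] phi -178.7 j6 -1.33 open 26.6 F [ 0.3  0.1 -1. ] grip 39.9
yaw -172.7 slide 27.4 41.0 89.5
```

```bash
python3 -m inch '{"slide":[[0,0,0],[0,0,0],[0,0,0],[0,0,0],[0,0,0],[0,0,0],[0,0,0],[0,0,0],[0,0,0],[0,0,0]],"yaw":[8.5,8.5,8.5,8.5,8.5,8.5,8.5,8.5,8.5,8.5],"gripper":[255,255,255,255,255,255,255,255,255,255]}'
python3 -m inch '{"slide":[[0,0,0],[0,0,0],[0,0,0],[0,0,0],[0,0,0],[0,0,0],[0,0,0],[0,0,0],[0,0,0],[0,0,0]],"yaw":[8.5,8.5,8.5,8.5,8.5,8.5,8.5,8.5,8.5,8.5],"gripper":[255,255,255,255,255,255,255,255,255,255]}'
python3 -m inch '{"slide":[[0,0,0],[0,0,0],[0.014,0.02,0.01],[0.0135,0.021,0.01],[0,0,0.01],[0,0,0],[0,0,0],[0,0,0],[0,0,0],[0,0,0]],"yaw":[8.5,8.5,0.3,0,0,0,0,0,0,0],"gripper":[255,255,255,255,255,255,255,255,255,255]}'
python3 to.py 556.5 99.5 18 -6
python3 -c "
from fit import *
o=manip.get_obs();z=o['tcp_pos'][2]-3
for n in('side','top'):
    manip.grab_frame(n); print(fit(n,'yellow_pipette',(546,109,174),z))
a=save('side','s7.png');cv2.imwrite('pics/c7.png',cv2.resize(a[130:340,100:380,::-1],None,fx=2.8,fy=2.8,interpolation=cv2.INTER_CUBIC))"
```

```text
t: 27.25
tcp_pos: [530.7, 144.2, 107.3]
ee_rot: [0.67, 0.742, -0.0, -0.0]
force: [0.9, -0.7, -0.7]
opening: 26.8
grip_force: 39.9
t: 28.25
tcp_pos: [530.7, 144.2, 107.3]
ee_rot: [0.996, 0.095, -0.0, 0.0]
force: [0.8, -0.1, -1.0]
opening: 26.9
grip_force: 39.9
t: 29.25
tcp_pos: [554.3, 101.4, 78.3]
ee_rot: [0.999, -0.053, 0.0, -0.0]
force: [0.7, -0.7, -1.2]
opening: 26.7
grip_force: 39.9
t 29.2 tcp [554.3 101.4  78.3] phi -6.0 j6 1.85 open 26.7 F [ 0.7 -0.7 -1.2] grip 39.9
yaw -0.0 slide 2.4 1.7 60.3
(array([542.8, 108.4, 176.4]), np.float64(0.58), 0.77)
(array([544.2, 110. , 174.4]), np.float64(0.186), 0.78)
```

View pics/c7.png

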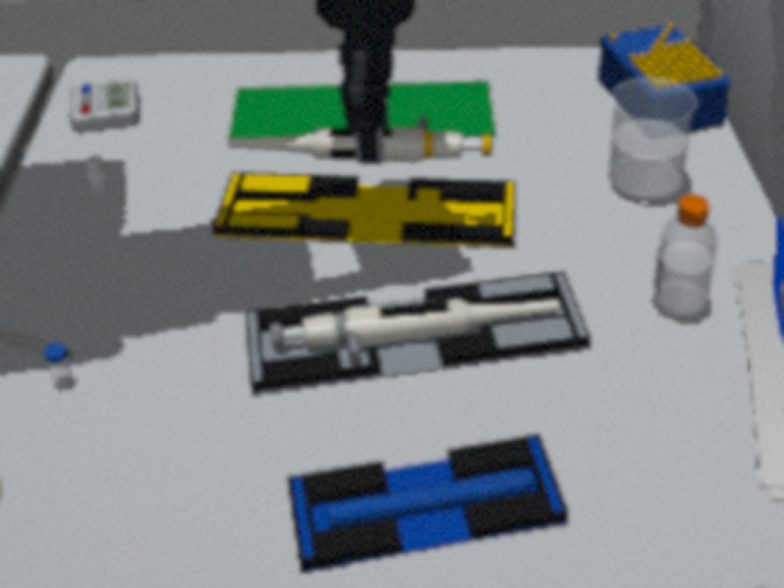

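The yellow pipette is level over the yellow pocket, tip toward the robot, with the measured origin about 2.5 mm short in x. Correcting and lowering.

```bash
python3 -m inch '{"slide":[[0.0025,0.0017,0.01],[0,0,0.02],[0,0,0.015],[0,0,0.006],[0,0,0.004],[0,0,0.004],[0,0,0.001],[0,0,0],[0,0,0],[0,0,0]],"yaw":[0,0,0,0,0,0,0,0,0,0],"gripper":[255,255,255,255,255,255,255,255,255,255]}'
python3 to.py 556.5 99.5 18 -6
```

```text
t: 30.5
tcp_pos: [556.8, 99.0, 18.7]
ee_rot: [0.999, -0.053, 0.0, -0.0]
force: [-2.7, -1.3, 5.9]
opening: 26.6
grip_force: 40.7
t 30.5 tcp [556.8  99.   18.7] phi -6.1 j6 1.85 open 26.6 F [-2.7 -1.3  5.9] grip 40.7
yaw -0.1 slide -0.3 -0.4 0.7
```

```bash
python3 -m inch '{"slide":[[0,0,0],[0,0,0],[0,0,0],[0,0,0],[0,0,0],[0,0,-0.02],[0,0,-0.04],[0,0,-0.05],[0,0,-0.04],[0,-0.04,0]],"yaw":[0,0,0,0,0,0,0,0,0,0],"gripper":[130,60,40,40,40,40,40,40,40,40]}'
python3 -m inch '{"slide":[[0,-0.045,0],[0,-0.045,0],[0,-0.045,0],[0,-0.045,0],[0,0,0],[0,0,0],[0,0,0],[0,0,0],[0,0,0],[0,0,0]],"yaw":[0,0,0,0,0,0,0,0,0,0],"gripper":[40,40,40,40,40,40,40,40,40,40]}'
python3 -c "
from fit import *
for n in('side','top'):
    manip.grab_frame(n); print(n,fit(n,'grey_pipette',(588,-58,8.6),15),fit(n,'yellow_pipette',(546,109,174),15),fit(n,'marker_mid',(592,-217,10),10.5))
a=manip.grab_frame('side')[150:340,100:380];b=manip.grab_frame('top')[180:380,180:460]
cv2.imwrite('pics/c8.png',cv2.resize(np.vstack([a,b])[:,:,::-1],None,fx=1.5,fy=1.5,interpolation=cv2.INTER_CUBIC))"
```

```text
t: 31.5
tcp_pos: [563.9, 137.0, 173.9]
ee_rot: [0.998, -0.055, 0.004, -0.001]
force: [0.8, 1.1, -0.2]
opening: 72.0
grip_force: 0.0
t: 32.5
tcp_pos: [580.0, 317.0, 168.1]
ee_rot: [0.999, -0.054, 0.0, 0.0]
force: [0.5, -0.7, 0.1]
opening: 72.0
grip_force: 0.0
side (array([587.1, -59.6,   6.9]), np.float64(0.727), 0.68) (array([545.9, 104.1, 176.5]), np.float64(0.662), 0.57) (array([ 595.6, -218.9,    9.1]), np.float64(0.8), 0.66)
top None (array([546.4, 107.2, 175.5]), np.float64(0.892), 0.68) (array([ 594.2, -218.9,   10. ]), np.float64(0.785), 0.67)
```

View pics/c8.png

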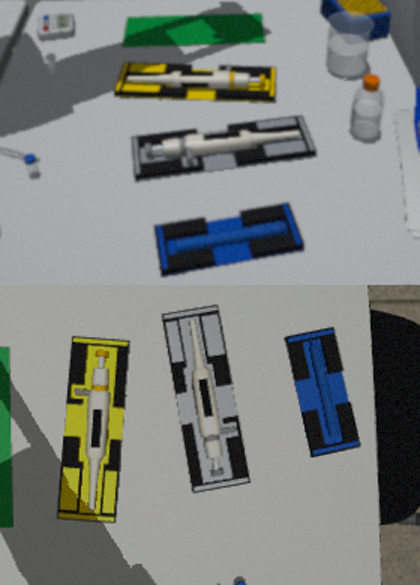

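The last picture shows the yellow pipette in the yellow pocket (95,430), the grey one in the grey pocket (207,395) and the marker in the blue pocket (322,390). All are within a few mm of target, the arm is clear, and the bottle and beaker haven't moved.

```bash
python3 -c "
from rig import manip
print(manip.sign_off())"
```

```text
the job is handed in; nothing more can be done
None
```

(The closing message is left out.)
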